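# Find the high side of an off-centre handwheel with a plunger gauge

## Robot

A 7-joint arm with a two-finger parallel gripper is mounted at the origin on the work surface; the furniture and walls round the work are solid. World frame = base frame: x ahead of the robot, y to its left, z up, the work surface at z = 0. Lengths are in m, angles in rad, forces in N, time in s.
With the tool pointing down it reaches from about 0.375 to 0.925 m from the base axis. Payload 3.1 kg.
Tool frame: the origin (TCP) lies midway between the tips of the shut fingers; the grasp point (between the pads) lies 19 mm behind it (tcp_to_grasp is the distance from the TCP to the grasp point, in m); z points along the fingers, y is the line along which they close (so a half turn about z gives the same grasp; the last joint's range is limited). The gripper opens to 85 mm and grips with 20 to 120 N. Pads are 22 mm wide; open, the fingers measure 114 mm over their backs; the gripper's body (76 mm by 85 mm) begins 54 mm behind the grasp point. The pads swing forward as they close: fully open they stand 13 mm farther back than shut.
Start: joints at [1.083, 0.383, 0.044, 1.598, -0.018, 1.161, -0.05], TCP at [0.247, -0.601, 0.231] pointing down, gripper open.
Joint ranges: [-2.61, 2.61], [-0.41, 2.15], [-1.48, 1.57], [0, 2.5], [-1.57, 4.71], [0.05, 1.97], [-2.85, 2.85]. Speed limits (rad/s): [2.79, 2.79, 3.14, 3.14, 3.14, 3.14, 3.14].

## Interface

Orientations are given as a rotation vector (axis times angle).
In Python, from station import observe, read_camera, hand_in, silhouettes, pinpoint, tcp_to_grasp gives the robot as it stands.
- The arm moves only by the shell command python3 -m inch 'ROWS' [FORCE]. ROWS is JSON, a list of rows, each a list of 3 entries, a list of its own where there are three numbers: the shift along the tool's x, y, z in mm, then the turn about the tool's z in rad, then the closure, from -1 (fully open) to 1 (shut). A call has exactly 5 rows; each row is the pose to reach, as a shift and turn from the pose commanded when the call began, along the tool's axes at that moment; what a row does not reach only later rows make up. A row lasts 1/8 s, in which the tool goes at most 62.5 mm and 10.7 degrees, less where a joint would pass 70% of its speed; a pose out of reach is approached as far as the arm can. A call with a gripper value outside its range is refused whole. The fingers move at their own pace and stop on an object; FORCE is the grip in N (left out, the last holds). Time passes only in rows, so rows that repeat a pose let the fingers close, or fill a call up. It gives the time, the measured TCP pose, the force and the opening at its end, in the units of the state.
- observe(): the state, without advancing time (a new reading comes with each control period).
- read_camera(name): name is "side" or "top"; returns a dict with "pixels" (400x640x3 uint8, blue, green, red), "range_z" (400x640 float32, m along the optical axis (not along the pixel's ray), 0 where there is no reading), "fovy" (degrees; the focal length in pixels is half the picture's height over the tangent of half this angle, whatever the lens; pixels are square), "cx", "cy" (the principal point, pixels), "extrinsics" (4x4, takes a point from world to camera coordinates). Camera axes: x right, y down, z forward; pixel columns grow to the right and rows downward; lengths in m; the calibration is good to about 2 mm. A picture is of the moment at which its call begins.
- hand_in(): hands the job in, once; it reports no verdict.
Trained networks look in the newest picture that a camera, given by its name, has taken for a name from the list of things; names that differ only in an ending like _2 or _b are one class to them, and where a whole thing is asked for, a point or a joint stands for the part that bears it (a point fixed in the world has none). Each returns a list of dicts, best first, with "score" (0 to 1); they miss things now and then, are a little off and sometimes report something else, mostly with a low value. They report only what shows in the picture. A call takes as long as a camera call.
- silhouettes(query, camera): "pixels" (400x640 bool, what is visible of it) and "rect" ([left, top, width, height] in pixels, round what is visible of it).
- pinpoint(query, camera): "location" ([row, column] in pixels: a listed point, or the origin of a listed thing).
The state is a dict: "time_s": time; "joint_positions": joint angles; "joint_vel": joint speeds; "joint_efforts": joint torques, N m; "eef_pos": TCP position; "ee_rot": TCP orientation; "ft_force": force on the tool from outside, world axes, zero at the start; "moment": the same for the moment, N m; "finger_gap": finger opening in m.
Only numpy, scipy, OpenCV 4.12 (cv2) and the standard library are available. Lean on these libraries where they do the work, as an engineer would, in place of code of your own. Each camera call takes 0.05 s, during which the arm holds its last target. There are 200 camera calls.

## Task

This handwheel runs out: its bore is off-centre. Slide the plunger gauge up to it, pointing at the spindle, until its plunger is pressed about half-way in by the rim, and let go of it; then turn the wheel to find the high side of the rim and leave the wheel at rest with that high side against the plunger, so that I can mark it. Don't overload the gauge, keep its stand down on the bench, and leave the other things where they are.

Things in the scene. Friction and masses are not known exactly. Their poses are not given: they have to be found in the camera images.
- spindle_stand: green bench spindle bolted to the bench: round foot 140 mm across and 14 mm high, column 39 mm high. Origin: centre of its underside, on the upright spindle axis. It carries the handwheel: a flat aluminium disc with a black face, 160 mm across, its rim a plain cylinder from 42 to 64 mm above the bench
- spindle_axis (a point): point on the spindle axis, 53 mm above the bench (the plunger's height). The wheel's disc is centred 3 mm off this axis in a direction that nobody knows and that can hardly be seen: the rim's distance from the axis runs as a plain sine from 77 mm (low side) to 83 mm (high side, opposite) over one turn
- handwheel (a joint): angle of the handwheel about the upright axis, rad, growing counter-clockwise from above; it turns without end either way with a steady drag of about 0.09 N m and stays where it is left. Its value says nothing about where the high side is
- handle_mid (a point): middle of the upright black revolving handle of the handwheel, 23 mm thick, 52 mm from the spindle axis; this point is 99 mm above the bench, the handle spans heights 70 to 122 mm. The handle spins freely on its pin, so a hand that holds it can go round without turning
- gauge_block (a point): centre of the loose gauge stand's blue steel block, where it is held, across its 50 mm. Block: 64 mm along x, 50 mm along y, 58 mm high; the point is 28 mm above its underside. x axis: the way the plunger points. The stand weighs about 0.9 kg and slides on the bench. In front of the block an arm carries the gauge
- plunger_tip (a point): centre of the plunger's ball tip (8 mm across), 53 mm above the bench; with the plunger fully out it is 150 mm ahead of point gauge_block along that x axis
- plunger (a joint): how far the sprung plunger is pressed in, m: 0 fully out, 0.016 fully in, where it stops dead. Its spring pushes with 1.5 N at 0 rising evenly to 2.5 N at 0.016; its polished tip slides easily on the rim. The stand grips the bench with 6 to 10 N of friction, so the plunger does not push it back
- needle (a joint): angle of the red needle on the gauge's white dial, rad, growing clockwise from above: 0.375 rad for each mm of plunger travel; 0 (needle towards the plunger) fully out, 6.0 fully in; one mark a mm, a long mark every 4. The dial faces up, 58 mm across, centred 79 mm ahead of point gauge_block, its top 70 mm above the bench
- bearing: bystander: ball bearing, 35 mm across, 11 mm high, lying flat; origin at the centre of its underside
- oil_jar: bystander: olive jar, 68 mm across, 100 mm high; origin at the centre of its underside
- drill_vice: bystander: small grey machine vice, 84x157x54 mm; origin at the centre of its underside
- oil_can: bystander: red pump oil can with a long spout, 126x171x198 mm; origin at the centre of its underside
- spirit_bottle: bystander: tall white plastic bottle, 84 mm across, 269 mm high; origin at the centre of its underside

How it is judged:
By the outcome, as a careful person would: the job done as asked, in the order asked, and still so for the second after the job is handed in, with the robot touching nothing.
It also fails if it takes over 69 s, if anything falls off the work surface, if the arm or the gripper's body presses on something with over 40 N, if the wrist force passes 120 N, or if a joint passes its speed limit or range.

## Working session

There is one attempt and no reset: what is moved stays moved. The work goes in short steps, Python scripts to look and compute and a shell command to move; the robot and the scene stay as the last step left them, time stands still between calls to the robot, and variables do not carry over. Pictures are saved under pics/ and viewed, on a budget of 10 in all, crops included, one or two more only if the job needs it, and the job is handed in when it is done.

```bash
mkdir -p pics; cat > h.py <<'E'
import numpy as np, cv2
from station import *
def ray(cam,rc):
    E=np.array(cam["extrinsics"]);f=200/np.tan(np.radians(cam["fovy"])/2)
    R=E[:3,:3];o=-R.T@E[:3,3]
    d=R.T@np.array([(rc[1]-cam["cx"])/f,(rc[0]-cam["cy"])/f,1.]);return o,d
def atz(cam,rc,z):
    o,d=ray(cam,rc);return o+d*(z-o[2])/d[2]
def cloud(cam,mask=None):
    z=cam["range_z"];m=z>0
    if mask is not None:m&=mask
    r,c=np.nonzero(m);f=200/np.tan(np.radians(cam["fovy"])/2)
    P=np.c_[(c-cam["cx"])/f,(r-cam["cy"])/f,np.ones(len(r))]*z[m][:,None]
    E=np.array(cam["extrinsics"]);return (P-E[:3,3])@E[:3,:3]
E
python3 - <<'E'
from h import *
np.set_printoptions(precision=4,suppress=True)
H=dict(spindle_stand=0,spindle_axis=.053,handle_mid=.099,gauge_block=.028,plunger_tip=.053,bearing=0,oil_jar=0,drill_vice=0,oil_can=0,spirit_bottle=0)
s=observe();print(s["eef_pos"],s["ee_rot"],s["finger_gap"],s["ft_force"],tcp_to_grasp)
for n in("top","side"):
    c=read_camera(n);cv2.imwrite(f"pics/{n}0.png",c["pixels"]);print(n,c["fovy"],ray(c,(200,320)))
    for q,z in H.items():
        for d in pinpoint(q,n)[:2]:print(q,round(d["score"],2),np.array(d["location"]),atz(c,d["location"],z))
E
```

```text
[ 0.2466 -0.6004  0.2299] [-3.0796 -0.608   0.001 ] 0.0853769974036312 [-0.0381  0.8251 -0.2848] 0.0187
top 45.238668082415245 (array([0.3405, 0.0697, 1.3884]), array([ 0.1513,  0.0041, -0.9885]))
spindle_stand 0.91 [210.2 319.5] [0.523  0.0773 0.    ]
spindle_axis 0.73 [216.1 302. ] [0.4999 0.1262 0.053 ]
spindle_axis 0.5 [186.1 240. ] [0.5875 0.3011 0.053 ]
gauge_block 0.56 [223.4 419.3] [ 0.478  -0.2061  0.028 ]
gauge_block 0.24 [212.9 304.1] [0.512  0.1212 0.028 ]
bearing 0.66 [249.3 275.8] [0.411  0.2044 0.    ]
oil_jar 0.94 [139.7 290.8] [0.7363 0.1606 0.    ]
drill_vice 0.92 [245.5 233. ] [0.4234 0.3279 0.    ]
drill_vice 0.5 [224.4 419.2] [ 0.4779 -0.2114  0.    ]
oil_can 0.88 [183.8 242.6] [0.6041 0.3028 0.    ]
spirit_bottle 0.7 [146.7 261.4] [0.7159 0.2483 0.    ]
side 54.47610754599813 (array([0.1576, 0.2743, 0.814 ]), array([ 0.4559, -0.2513, -0.8539]))
spindle_stand 0.8 [229.6 316.6] [0.5254 0.0816 0.    ]
spindle_axis 0.61 [219.7 317.5] [0.522  0.0804 0.053 ]
handle_mid 0.5 [231.4 300.7] [0.4932 0.1354 0.099 ]
handle_mid 0.16 [220.2 315.1] [0.5014 0.097  0.099 ]
gauge_block 0.74 [184.1 428.7] [ 0.4865 -0.2079  0.028 ]
plunger_tip 0.41 [186.6 371.1] [ 0.5368 -0.0716  0.053 ]
bearing 0.67 [301.1 296.7] [0.3982 0.2008 0.    ]
bearing 0.34 [221.5 314.9] [0.5462 0.0746 0.    ]
oil_jar 0.61 [178.5 253.6] [0.7317 0.1502 0.    ]
drill_vice 0.94 [317.5 234.6] [0.4311 0.3291 0.    ]
oil_can 0.96 [251.9 216.9] [0.5877 0.3066 0.    ]
spirit_bottle 0.96 [203.  217.8] [0.7086 0.2567 0.    ]
```

```bash
ls pics; ls
```

```text
side0.png
top0.png
h.py
pics
```

View pics/top0.png

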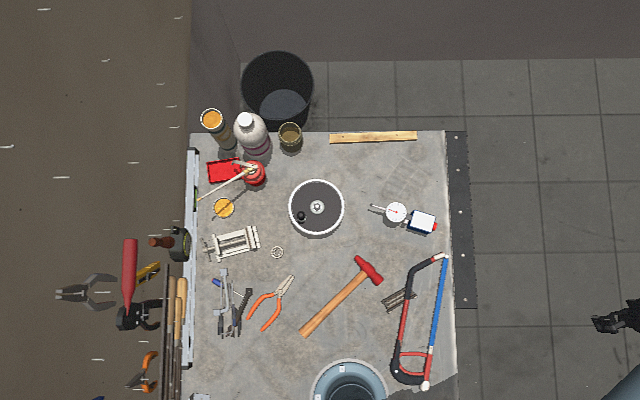

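View pics/side0.png

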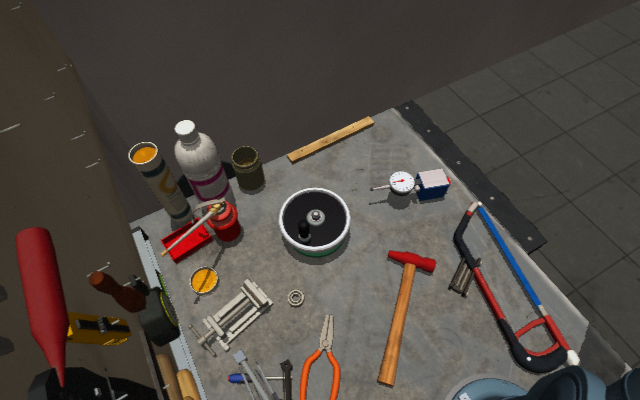

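The top view shows the wheel at (317,207) with its handle at (301,216), the gauge dial at (396,212) and the block at (421,222). The hammer and saw lie nearer the robot. The side view agrees. Next I refine with depth.

```bash
cat >> h.py <<'E'
from scipy.optimize import least_squares
def circ(P):
    f=lambda p:np.hypot(P[:,0]-p[0],P[:,1]-p[1])-p[2]
    return least_squares(f,[*P[:,:2].mean(0),.05],loss="soft_l1",f_scale=.002).x
def near(P,c,r,z0,z1): return P[(np.hypot(P[:,0]-c[0],P[:,1]-c[1])<r)&(P[:,2]>z0)&(P[:,2]<z1)]
def look(n,blk,show=True):
    c=read_camera(n);P=cloud(c);o={}
    B=near(P,blk,.045,.05,.066)
    (x,y),wh,a=cv2.minAreaRect((B[:,:2]*1000).astype(np.float32));print(n,"block",x,y,wh,a,B[:,2].mean())
    for q in("gauge_block","needle","handwheel","handle_mid"):
        for d in silhouettes(q,n)[:1]:
            m=d["pixels"];Q=cloud(c,m);print(q,d["score"],d["rect"],np.median(Q,0))
    for q,z in(("gauge_block",.028),("plunger_tip",.053),("spindle_axis",.053),("spindle_stand",0),("handle_mid",.099)):
        for d in pinpoint(q,n)[:1]:print(q,round(d["score"],2),atz(c,d["location"],z))
    return c,P
E
python3 - <<'E'
from h import *
np.set_printoptions(precision=4,suppress=True)
for n in("top","side"):
    c,P=look(n,(.48,-.208))
    D=near(P,(.51,-.14),.05,.06,.08);print("dial",len(D),D.mean(0),cv2.minEnclosingCircle((D[:,:2]*1000).astype(np.float32)))
    W=near(P,(.523,.079),.095,.055,.07);print("wheel",len(W),W.mean(0),cv2.minEnclosingCircle((W[:,:2]*1000).astype(np.float32)))
    h=near(P,(.523,.079),.085,.11,.135);print("handle",len(h),h.mean(0))
    f=near(P,(.523,.079),.1,.008,.02);print("foot",len(f))
    hub=near(P,(.523,.079),.03,.068,.12);print("hub",len(hub),hub.mean(0),hub[:,2].max())
    px=c["pixels"];
    if n=="top":
        z=cv2.resize(px[170:250,270:450],None,fx=4.4,fy=4.4,interpolation=cv2.INTER_CUBIC)
    else: z=cv2.resize(px[150:270,265:465],None,fx=4,fy=4,interpolation=cv2.INTER_CUBIC)
    cv2.imwrite(f"pics/{n}1.png",z)
E
```

```text
top block 484.8463134765625 -203.75796508789062 (78.49539947509766, 50.498416900634766) 71.50403594970703 0.055206856922260045
gauge_block 0.88 [378.4, 203.4, 56.4, 30.9] [ 0.4908 -0.1828  0.0564]
handwheel 0.94 [288.2, 178.8, 55.1, 54.7] [0.5255 0.0863 0.0576]
handle_mid 0.64 [290.5, 179.0, 54.5, 55.6] [0.5257 0.0846 0.0576]
gauge_block 0.9 [ 0.4739 -0.2113  0.028 ]
spindle_axis 0.8 [0.5212 0.087  0.053 ]
spindle_stand 0.91 [0.5145 0.085  0.    ]
handle_mid 0.62 [0.5006 0.119  0.099 ]
dial 333 [ 0.5074 -0.1358  0.0659] ((507.49761962890625, -148.1734161376953), 40.88589859008789)
wheel 1867 [0.5262 0.0852 0.0593] ((527.0599365234375, 85.6942138671875), 79.63441467285156)
handle 52 [0.4959 0.1264 0.1189]
foot 0
hub 44 [0.5251 0.0832 0.0744] 0.08335973107594402
side block 484.02484130859375 -203.98797607421875 (79.07798767089844, 49.269229888916016) 72.22468566894531 0.05629313935712317
gauge_block 0.91 [370.0, 170.2, 82.0, 29.3] [ 0.4878 -0.1804  0.0563]
handwheel 0.83 [281.4, 189.1, 69.0, 63.0] [0.5189 0.0885 0.0585]
handle_mid 0.44 [298.4, 222.8, 10.5, 17.2] [0.4906 0.1285 0.1121]
gauge_block 0.75 [ 0.4732 -0.2045  0.028 ]
plunger_tip 0.53 [ 0.5316 -0.0768  0.053 ]
spindle_stand 0.75 [0.5306 0.0832 0.    ]
handle_mid 0.68 [0.4968 0.1316 0.099 ]
dial 433 [ 0.5062 -0.1341  0.0671] ((508.32806396484375, -135.4109649658203), 29.659931182861328)
wheel 3338 [0.5248 0.0851 0.0594] ((526.9861450195312, 84.89586639404297), 80.31388092041016)
handle 95 [0.4943 0.1275 0.1185]
foot 113
hub 69 [0.524  0.0841 0.0748] 0.08169970402369803
```

View pics/side1.png

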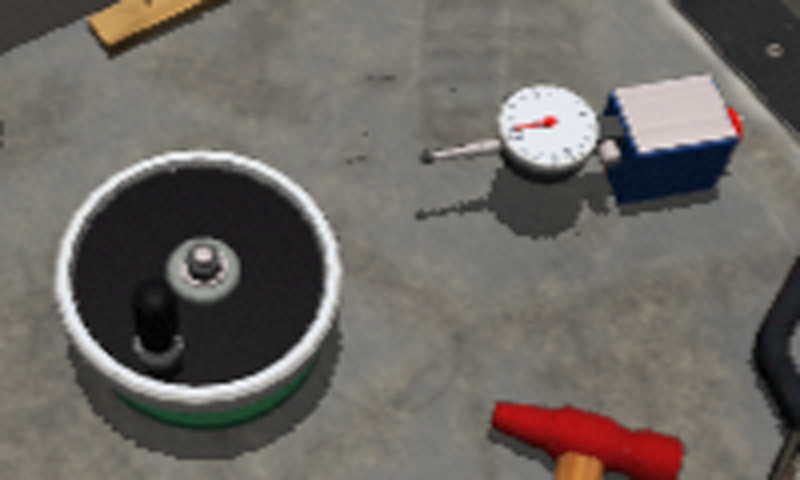

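The side crop shows the needle at zero, towards the plunger. From the depth data (world mm):
- **Spindle axis:** about (525, 83.5)
- **Block:** about (483, -210.5), heading about 72°
- **Handle:** (495, 127)

I'll move above the block.

```bash
python3 -m inch '[[[44,-32,0],-0.17,-1],[[88,-65,0],-0.34,-1],[[132,-97,0],-0.51,-1],[[176,-130,0],-0.68,-1],[[220,-162,0],-0.86,-1]]'
python3 - <<'E'
from h import *
s=observe();p=np.array(s["eef_pos"]);R=cv2.Rodrigues(np.array(s["ee_rot"]))[0]
print(p,np.degrees(np.arctan2(R[1,0],R[0,0])),R.T@(np.array([.483,-.2105,.012])-p)*1000)
E
```

```text
time_s: 2.72
eef_pos: [0.3898, -0.3663, 0.2316]
ee_rot: [2.542, 1.845, 0.0]
ft_force: [0.4, 0.0, -0.1]
finger_gap: 0.085
[ 0.38979345 -0.3662904   0.2316213 ] 71.94122798426048 [177.10806646  40.13187758 219.57638496]
```

```bash
python3 -m inch '[[[50,11,20],0,-1],[[105,24,50],0,-1],[[160,36,80],0,-1],[[177,40,110],0,-1],[[177,40,110],0,-1]]'
python3 - <<'E'
from h import *
np.set_printoptions(precision=4,suppress=True)
s=observe();p=np.array(s["eef_pos"]);R=cv2.Rodrigues(np.array(s["ee_rot"]))[0]
print(p,np.degrees(np.arctan2(R[1,0],R[0,0])),R.T@(np.array([.483,-.2105,.012])-p)*1000)
for n in("top","side"):
    c=read_camera(n);P=cloud(c)
    D=near(P,(.508,-.135),.034,.06,.08);print("dial",len(D),cv2.minEnclosingCircle((D[:,:2]*1000).astype(np.float32)))
c=read_camera("side");cv2.imwrite("pics/s2.png",cv2.resize(c["pixels"][110:250,320:520],None,fx=4,fy=4,interpolation=cv2.INTER_CUBIC))
E
```

```text
time_s: 3.35
eef_pos: [0.4815, -0.2093, 0.1191]
ee_rot: [-2.539, -1.841, 0.003]
ft_force: [-0.2, -0.2, 0.3]
finger_gap: 0.0854
[ 0.4815 -0.2093  0.1191] 71.89705015700868 [ -0.8256   2.4056 107.0839]
dial 328 ((507.3320617675781, -132.31289672851562), 31.49437713623047)
dial 427 ((508.4969787597656, -136.5836639404297), 29.465103149414062)
```

View pics/s2.png

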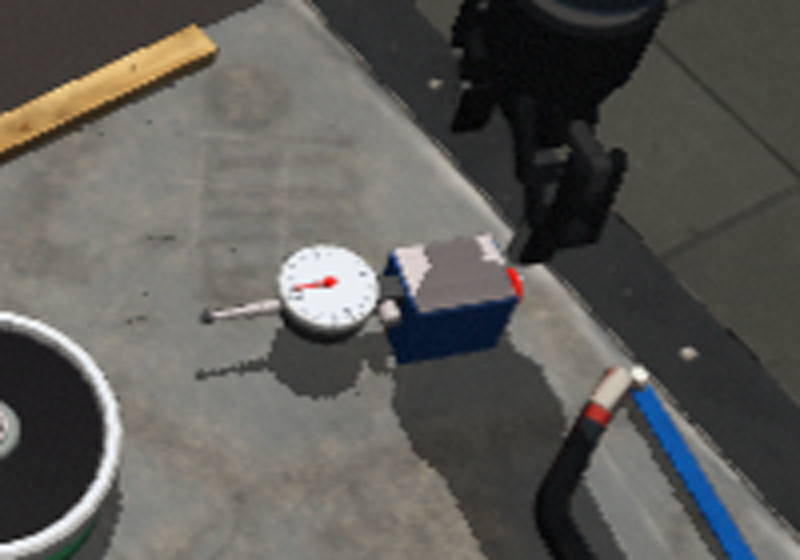

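The gripper (around (560,170) in the crop) is above and behind the block and lined up with its heading. Descending, then gripping.

```bash
python3 -m inch '[[[0,2,25],0,-1],[[0,2,55],0,-1],[[0,2,85],0,-1],[[0,2,107],0,-1],[[0,2,107],0,-1]]'; python3 -m inch '[[[0,0,0],0,0.3],[[0,0,0],0,0.7],[[0,0,0],0,0.9],[[0,0,0],0,1],[[0,0,0],0,1]]' 40
python3 - <<'E'
from h import *
np.set_printoptions(precision=4,suppress=True)
s=observe();p=np.array(s["eef_pos"]);R=cv2.Rodrigues(np.array(s["ee_rot"]))[0]
print(p,np.degrees(np.arctan2(R[1,0],R[0,0])),s["ft_force"],s["finger_gap"])
c=read_camera("side");P=cloud(c)
D=near(P,(.508,-.135),.034,.06,.08);print("dial",len(D),cv2.minEnclosingCircle((D[:,:2]*1000).astype(np.float32)))
E
```

```text
time_s: 4.12
eef_pos: [0.4834, -0.2152, 0.0141]
ee_rot: [-2.551, -1.833, 0.003]
ft_force: [0.5, 0.5, 0.4]
finger_gap: 0.0857
time_s: 4.75
eef_pos: [0.4832, -0.2135, 0.0159]
ee_rot: [-2.547, -1.836, 0.005]
ft_force: [-4.5, 1.0, 7.4]
finger_gap: 0.0494
[ 0.4832 -0.2135  0.0159] 71.57260092612307 [-4.4655  1.0032  7.3627] 0.04936195349608394
dial 427 ((508.177734375, -136.43655395507812), 29.760875701904297)
```

```bash
python3 -m inch '[[[0,0,0],-0.05,1],[[0,0,0],-0.1,1],[[0,0,0],-0.15,1],[[0,0,0],-0.182,1],[[0,0,0],-0.182,1]]'; python3 -m inch '[[[12,0,0],0,1],[[24,0,0],0,1],[[36,0,0],0,1],[[45,0,0],0,1],[[45,0,0],0,1]]'
python3 - <<'E'
from h import *
np.set_printoptions(precision=4,suppress=True)
s=observe();p=np.array(s["eef_pos"]);R=cv2.Rodrigues(np.array(s["ee_rot"]))[0]
print(p,np.degrees(np.arctan2(R[1,0],R[0,0])),s["ft_force"],s["finger_gap"],R.T@(np.array([.525,.0835,p[2]])-p)*1000)
for n in("side","top"):
    c=read_camera(n);P=cloud(c)
    D=near(P,p[:2]+R[:2,0]*.081,.034,.06,.08);print("dial",len(D),cv2.minEnclosingCircle((D[:,:2]*1000).astype(np.float32)))
    for q in("plunger_tip","spindle_axis"):
        for d in pinpoint(q,n)[:1]:print(q,d["score"],atz(c,d["location"],.053))
    W=near(P,(.523,.079),.095,.055,.07);print("wheel",cv2.minEnclosingCircle((W[:,:2]*1000).astype(np.float32)))
    hub=near(P,(.523,.083),.03,.068,.12);hub=hub[hub[:,2]>.072];print("hub",len(hub),hub.mean(0))
    px=c["pixels"][150:270,265:465];cv2.imwrite(f"pics/{n}3.png",cv2.resize(px,None,fx=4,fy=4,interpolation=cv2.INTER_CUBIC))
E
```

```text
time_s: 5.42
eef_pos: [0.4843, -0.2119, 0.0159]
ee_rot: [-2.368, -2.062, 0.001]
ft_force: [-1.6, 2.7, 6.7]
finger_gap: 0.0498
time_s: 6.05
eef_pos: [0.4918, -0.1719, 0.016]
ee_rot: [2.367, 2.057, -0.002]
ft_force: [0.3, -4.9, 2.7]
finger_gap: 0.0495
[ 0.4918 -0.1719  0.016 ] 81.98782837675462 [ 0.2598 -4.9172  2.665 ] 0.04951456297987711 [257.5481  -2.7484  -1.1382]
dial 446 ((501.4112548828125, -90.88380432128906), 28.904701232910156)
plunger_tip 0.36 [ 0.5104 -0.0265  0.053 ]
wheel ((527.3214111328125, 84.98944091796875), 79.93655395507812)
hub 55 [0.5247 0.0834 0.076 ]
dial 330 ((501.6983642578125, -90.81124877929688), 28.708797454833984)
spindle_axis 0.82 [0.522  0.0809 0.053 ]
wheel ((527.3170166015625, 85.66836547851562), 79.7376937866211)
hub 31 [0.5255 0.0836 0.0747]
```

View pics/side3.png

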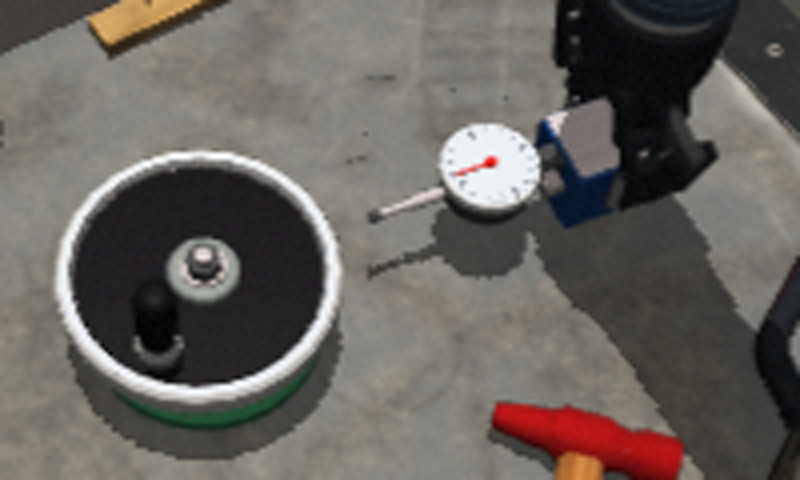

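View pics/top3.png

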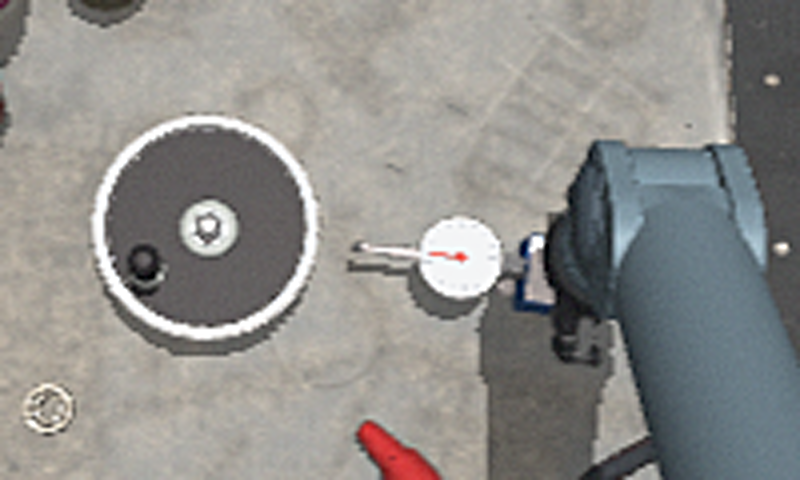

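The dial is on the line to the spindle and the needle still reads zero. I'll advance slowly to about first contact.

```bash
python3 -m inch '[[[6,-1,0],0,1],[[12,-1.5,0],0,1],[[18,-1.5,0],0,1],[[24,-1.5,0],0,1],[[26,-1.5,0],0,1]]'
cat >> h.py <<'E'
def needle(dc,u,ns=("side","top"),save=None):
    """plunger travel in mm per camera, from red pixels projected to the dial plane z=.07"""
    out=[]
    for n in ns:
        c=read_camera(n);E=np.array(c["extrinsics"]);f=200/np.tan(np.radians(c["fovy"])/2)
        q=E[:3,:3]@[*dc,.07]+E[:3,3];col,row=c["cx"]+f*q[0]/q[2],c["cy"]+f*q[1]/q[2]
        S=12;r0,c0=int(row)-20,int(col)-20
        px=c["pixels"][r0:r0+40,c0:c0+40].astype(float)
        big=cv2.resize(px,None,fx=S,fy=S,interpolation=cv2.INTER_LINEAR)
        w=np.clip(big[...,2]-np.maximum(big[...,0],big[...,1])-25,0,None)
        rr,cc=np.nonzero(w);ww=w[rr,cc]
        X=np.array([atz(c,((r+.5)/S-.5+r0,(k+.5)/S-.5+c0),.07)[:2] for r,k in zip(rr[::7],cc[::7])]);ww=ww[::7]
        d=X-dc;k=np.hypot(*d.T)<.027;d=d[k];ww=ww[k]
        if len(d)<10: out.append(None);continue
        # refine centre with white dial
        m=(d*ww[:,None]).sum(0)/ww.sum()
        t=lambda v:(np.degrees(np.arctan2(u[1],u[0])-np.arctan2(v[1],v[0])))%360
        far=np.hypot(*d.T)>.008;fm=(d[far]*ww[far,None]).sum(0)/ww[far].sum()
        out.append((t(m)/21.486,t(fm)/21.486,len(d),np.hypot(*m)*1000))
        if save: cv2.imwrite(save+n+".png",big)
    return out
def dial(n,dc):
    P=cloud(read_camera(n));D=near(P,dc,.034,.06,.08);return np.array(cv2.minEnclosingCircle((D[:,:2]*1000).astype(np.float32))[0])/1000
E
cat > chk.py <<'E'
from h import *
np.set_printoptions(precision=4,suppress=True)
s=observe();p=np.array(s["eef_pos"]);R=cv2.Rodrigues(np.array(s["ee_rot"]))[0];u=R[:2,0]
print(p,np.degrees(np.arctan2(u[1],u[0])),s["ft_force"],s["finger_gap"])
dc=p[:2]+u*.081
for n in("side","top"):
    d=dial(n,dc);v=np.array([.525,.0835])-d;print(n,d,"to axis",np.hypot(*v),"lat",v@R[:2,1],needle(d,u,(n,),"pics/dial"))
E
python3 chk.py; python3 -c "
import cv2,numpy as np
cv2.imwrite('pics/d4.png',np.hstack([cv2.imread('pics/dial%s.png'%n)[:400,40:440] for n in('side','top')]))"
```

```text
time_s: 6.98
eef_pos: [0.494, -0.1483, 0.0161]
ee_rot: [2.367, 2.055, -0.005]
ft_force: [-0.8, -9.7, 3.2]
finger_gap: 0.0496
[ 0.494  -0.1483  0.0161] 81.91418932353626 [-0.7908 -9.7477  3.2065] 0.0496401496861915
side [ 0.5043 -0.0674] to axis 0.15230116203271707 lat -0.0007404469910963833 [(np.float64(0.16023489115269066), np.float64(0.07967284028902358), 519, np.float64(5.006091513452815))]
top [ 0.5041 -0.0668] to axis 0.15175592291981943 lat -0.0004352240155298435 [(np.float64(16.598074150600578), np.float64(0.022983192496033183), 326, np.float64(5.703796623860191))][ WARN:0@2.888] global loadsave.cpp:1063 imwrite_ Unsupported depth image for selected encoder is fallbacked to CV_8U.
```

View pics/d4.png

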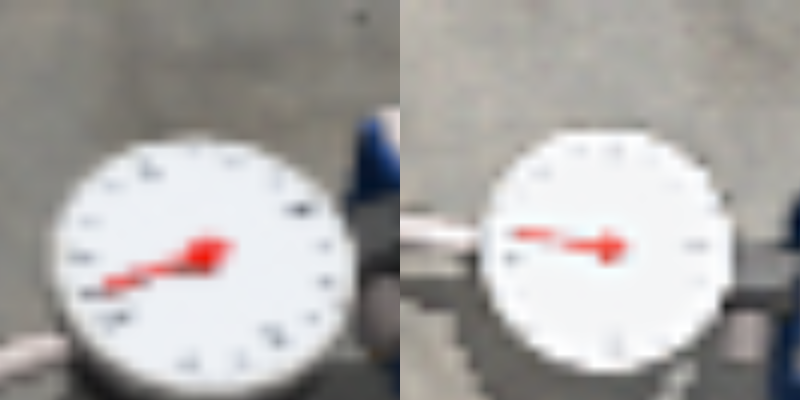

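Both dials read about 0. The needle reader works, so I continue in small steps.

```bash
python3 -m inch '[[[1,0,0],0,1],[[2,0,0],0,1],[[3,0,0],0,1],[[4,0,0],0,1],[[5,0,0],0,1]]'; python3 chk.py 2>/dev/null
```

```text
time_s: 7.8
eef_pos: [0.4943, -0.1451, 0.0161]
ee_rot: [2.369, 2.052, -0.007]
ft_force: [-0.9, -11.5, 3.5]
finger_gap: 0.0494
[ 0.4943 -0.1451  0.0161] 81.80931297034412 [ -0.9083 -11.5052   3.5086] 0.049383500932162656
side [ 0.5047 -0.0637] to axis 0.1486010457982162 lat -0.0008659790677166432 [(np.float64(3.1882825601511695), np.float64(3.3541224961701044), 500, np.float64(4.123610376370817))]
top [ 0.5048 -0.0632] to axis 0.14811715326665595 lat -0.0009470674207453244 [(np.float64(2.533135968614154), np.float64(3.269318612611726), 251, np.float64(2.981108285988592))]
```

```bash
python3 -m inch '[[[1,0,0],0,1],[[2,0,0],0,1],[[3,0,0],0,1],[[3.6,0,0],0,1],[[3.6,0,0],0,1]]'; python3 chk.py 2>/dev/null
```

```text
time_s: 8.62
eef_pos: [0.4948, -0.1417, 0.0162]
ee_rot: [2.369, 2.052, -0.007]
ft_force: [-1.0, -11.3, 3.1]
finger_gap: 0.0496
[ 0.4948 -0.1417  0.0162] 81.80259271718691 [ -0.967  -11.3175   3.0799] 0.049571773150234005
side [ 0.5059 -0.0603] to axis 0.14509356069883758 lat -0.001583169454410347 [(np.float64(7.009131656138504), np.float64(6.830529198013911), 517, np.float64(2.4751933350705917))]
top [ 0.5051 -0.0604] to axis 0.14528074064149657 lat -0.0008014894255872747 [(np.float64(6.184883492634379), np.float64(6.613632136650525), 282, np.float64(1.7419878268821212))]
```

The gauge reads 6.7 mm, and the rim here seems near its low side. I'll relieve the push, release and lift.

```bash
python3 -m inch '[[[-2,0,0],0,1],[[-3,0,0],0,1],[[-3,0,0],0,0.5],[[-3,0,0],0,-0.5],[[-3,0,0],0,-1]]'; python3 -m inch '[[[-3,0,0],0,-1],[[-3,0,0],0,-1],[[-3,0,-30],0,-1],[[-3,0,-80],0,-1],[[-3,0,-135],0,-1]]'
sed -i 's/^dc=.*/dc=np.array([.5055,-.0603])/; s/^print(p/u=np.array([.142,.99]);print(p/' chk.py; python3 chk.py 2>/dev/null
python3 - <<'E'
from h import *
s=observe();p=np.array(s["eef_pos"]);R=cv2.Rodrigues(np.array(s["ee_rot"]))[0]
for n in("side","top"):
    P=cloud(read_camera(n));h=near(P,(.525,.0835),.085,.11,.135);print(n,len(h),h.mean(0))
print(R.T@(np.array([.495,.1275,.080])-p)*1000)
E
```

```text
time_s: 9.45
eef_pos: [0.4941, -0.136, 0.0146]
ee_rot: [-2.369, -2.063, -0.002]
ft_force: [-0.6, 2.3, 0.5]
finger_gap: 0.0797
time_s: 10.07
eef_pos: [0.4924, -0.1395, 0.1498]
ee_rot: [-2.368, -2.061, 0.001]
ft_force: [1.1, -0.3, 0.1]
finger_gap: 0.0853
[ 0.4924 -0.1395  0.1498] 81.83749053419066 [ 1.0585 -0.2812  0.0658] 0.08530484748936612
side [ 0.5058 -0.0618] to axis 0.14654185101322137 lat -0.0010195129953280665 [(np.float64(5.608516813390998), np.float64(6.165745961881999), 497, np.float64(3.7336028819726366))]
top [ 0.5056 -0.0612] to axis 0.14598232081298734 lat -0.0007408991590015345 [(np.float64(5.35029604744482), np.float64(6.173524754882694), 280, np.float64(2.124981709167473))]
side 94 [0.49411463 0.12732841 0.11889076]
top 54 [0.49569897 0.12658301 0.11852755]
[265.19315537 -36.58646682  70.31811911]
```

The released gauge holds at about 6.1 mm. Next, the handle at about (495, 127).

```bash
python3 -m inch '[[[50,-7,0],0,-1],[[105,-15,0],0,-1],[[160,-22,0],0,-1],[[215,-30,0],0,-1],[[265,-36.6,0],0,-1]]'; python3 -m inch '[[[0,0,0],0,-1],[[0,0,20],0,-1],[[0,0,42],0,-1],[[0,0,62],0,-1],[[0,0,62],0,-1]]'
python3 - <<'E'
from h import *
np.set_printoptions(precision=4,suppress=True)
s=observe();p=np.array(s["eef_pos"]);R=cv2.Rodrigues(np.array(s["ee_rot"]))[0]
print(p,s["joint_positions"],R.T@(np.array([.495,.1272,.088])-p)*1000)
print(needle(np.array([.5057,-.0615]),np.array([.142,.99])))
E
```

```text
time_s: 11.0
eef_pos: [0.4919, 0.1292, 0.1472]
ee_rot: [-2.367, -2.061, 0.005]
ft_force: [-0.1, -0.1, -0.0]
finger_gap: 0.0852
time_s: 11.62
eef_pos: [0.4909, 0.1254, 0.0841]
ee_rot: [-2.369, -2.058, 0.011]
ft_force: [0.3, -0.2, 0.1]
finger_gap: 0.0852
[0.4909 0.1254 0.0841] [ 0.1515  0.368  -0.5487  2.0262  0.2578  0.8221 -0.6862] [ 2.3978  3.8227 -3.8891]
[(np.float64(5.703766092817518), np.float64(6.184127697215709), 493, np.float64(3.8324113577985703)), (np.float64(5.0367375242373615), np.float64(6.157232808905378), 282, np.float64(1.8105766832380437))]
```

```bash
python3 -m inch '[[[1,2,-2],0,-1],[[2,4,-4],0,0],[[2,4,-4],0,0.6],[[2,4,-4],0,1],[[2,4,-4],0,1]]' 30
cat > w.py <<'E'
from h import *
np.set_printoptions(precision=3,suppress=True)
s=observe();p=np.array(s["eef_pos"]);R=cv2.Rodrigues(np.array(s["ee_rot"]))[0]
A=np.array([.525,.0835]);v=p[:2]-A;r=np.hypot(*v);a=np.degrees(np.arctan2(v[1],v[0]))
print("t",s["time_s"],"p",p,"r",r,"ang",a,"F",np.array(s["ft_force"]),"gap",s["finger_gap"])
print("needle",[None if o is None else (round(float(o[1]),2),round(float(o[0]),2),o[2]) for o in needle(np.array([.5057,-.0615]),np.array([.142,.99]))])
import sys
st=float(sys.argv[1]) if len(sys.argv)>1 else 20
for i in range(1,6):
    b=np.radians(a+st*i);t=A+.0525*np.array([np.cos(b),np.sin(b)])
    print(round(a+st*i),np.round((R.T@np.array([*(t-p[:2]),0]))[:2]*1000,1))
E
python3 w.py -18;
```

```text
time_s: 12.35
eef_pos: [0.4979, 0.129, 0.0915]
ee_rot: [2.37, 2.062, -0.001]
ft_force: [-1.0, -1.0, 1.5]
finger_gap: 0.022
t 12.35 p [0.498 0.129 0.092] r 0.052967782071889 ang 120.7772029408687 F [-0.978 -0.986  1.477] gap 0.02198431818900697
needle [(6.18, 5.75, 496), (6.09, 4.43, 280)]
103 [ 7.8 14.6]
85 [11.1 30.6]
67 [ 9.3 47. ]
49 [ 2.6 61.9]
31 [-8.5 74.1]
```

Gripped (22 mm gap). I'll turn it clockwise about 90° and read.

```bash
python3 -m inch '[[[7.8,14.6,0],0,1],[[11,30.6,0],0,1],[[9.3,47,0],0,1],[[2.6,62,0],0,1],[[-8.5,74,0],0,1]]'; python3 w.py -18
```

```text
time_s: 13.08
eef_pos: [0.5721, 0.1104, 0.0916]
ee_rot: [2.37, 2.062, 0.004]
ft_force: [-1.3, 2.8, 2.8]
finger_gap: 0.022
t 13.075 p [0.572 0.11  0.092] r 0.05425683045029658 ang 29.73704554089865 F [-1.312  2.838  2.844] gap 0.02203578500728653
needle [(10.66, 10.72, 515), (11.16, 12.76, 241)]
12 [-15.5   6.5]
-6 [-31.6   9.5]
-24 [-47.9   7.4]
-42 [-62.8   0.4]
-60 [-74.7 -10.8]
```

```bash
python3 -m inch '[[[-15.5,6.5,0],0,1],[[-31.6,9.5,0],0,1],[[-47.9,7.4,0],0,1],[[-62.8,0.4,0],0,1],[[-74.7,-10.8,0],0,1]]'; python3 w.py -18
```

```text
time_s: 13.8
eef_pos: [0.5482, 0.038, 0.0915]
ee_rot: [-2.37, -2.061, -0.001]
ft_force: [-0.4, 6.5, 3.4]
finger_gap: 0.0216
t 13.8 p [0.548 0.038 0.091] r 0.05109792876725767 ang -62.96426282587325 F [-0.354  6.492  3.401] gap 0.02161511766845404Traceback (most recent call last):
  File "w.py", line 6, in <module>
    print("needle",[None if o is None else (round(float(o[1]),2),round(float(o[0]),2),o[2]) for o in needle(np.array([.5057,-.0615]),np.array([.142,.99]))])
                                                                                                     ~~~~~~^^^^^^^^^^^^^^^^^^^^^^^^^^^^^^^^^^^^^^^^^^^^^^^
  File "h.py", line 42, in needle
    d=X-dc;k=np.hypot(*d.T)<.027;d=d[k];ww=ww[k]
      ~^~~
ValueError: operands could not be broadcast together with shapes (0,) (2,)
```

```bash
sed -i 's/        X=np.array/        if len(ww)<10: out.append(None);continue\n        X=np.array/; s/        if save: cv2/        if save: cv2/' h.py
sed -i 's/A=np.array(\[.525,.0835\])/A=np.array([.5255,.0845])/' w.py
python3 - <<'E'
from h import *
Q=np.array([[.4979,.129],[.5721,.1104],[.5482,.038]])
print(least_squares(lambda c:np.hypot(*(Q-c).T)-.052,[.525,.084]).x, circ(Q))
E
python3 w.py -18
```

```text
[0.52648222 0.08539711] [0.52638814 0.08534515 0.05212792]
t 13.9 p [0.545 0.037 0.091] r 0.05160496416421661 ang -67.3364583626711 F [-3.118  2.021  6.198] gap 0.022176360874703187
needle [(10.84, 10.89, 522), None]
-85 [ -6.8 -14.8]
-103 [ -7.9 -31.2]
-121 [ -3.8 -47.1]
-139 [  5. -61.]
-157 [ 17.6 -71.5]
```

```bash
sed -i 's/A=np.array(\[.5255,.0845\])/A=np.array([.5264,.0853])/; s/\.0525/.0521/' w.py;  python3 w.py -9
```

```text
t 14.0 p [0.546 0.037 0.091] r 0.052015630880404264 ang -68.33776823376202 F [-3.22   1.375  6.938] gap 0.021937538771632327
needle [(10.84, 10.9, 520), None]
-77 [-3.5 -7.4]
-86 [ -5.8 -15.2]
-95 [ -6.8 -23.3]
-104 [ -6.6 -31.5]
-113 [ -5.  -39.5]
```

```bash
python3 -m inch '[[[-3.5,-7.4,0],0,1],[[-5.8,-15.2,0],0,1],[[-6.8,-23.3,0],0,1],[[-6.6,-31.5,0],0,1],[[-5,-39.5,0],0,1]]'; python3 w.py -18
```

```text
time_s: 14.72
eef_pos: [0.509, 0.0366, 0.0915]
ee_rot: [2.37, 2.059, -0.002]
ft_force: [2.6, -2.1, 3.7]
finger_gap: 0.0222
t 14.725 p [0.509 0.037 0.092] r 0.051742650277209846 ang -109.60539279327382 F [ 2.604 -2.087  3.743] gap 0.02217903680694276
needle [(8.73, 8.48, 525), (8.84, 8.83, 193)]
-128 [  5.4 -15.3]
-146 [ 15.5 -28.1]
-164 [ 29.1 -37.1]
-182 [ 44.9 -41.4]
-200 [ 61.1 -40.7]
```

```bash
python3 -m inch '[[[5.4,-15.3,0],0,1],[[15.5,-28,0],0,1],[[29,-37,0],0,1],[[45,-41.4,0],0,1],[[61,-40.7,0],0,1]]'; python3 w.py -18
```

```text
time_s: 15.45
eef_pos: [0.4775, 0.1038, 0.0914]
ee_rot: [2.369, 2.06, -0.002]
ft_force: [5.0, -4.8, 2.3]
finger_gap: 0.0222
t 15.45 p [0.477 0.104 0.091] r 0.05230990903669065 ang 159.31986812603256 F [ 4.978 -4.76   2.251] gap 0.022218236398592793
needle [(5.64, 5.15, 483), (5.59, 4.35, 292)]
141 [15.1  6.2]
123 [27.6 16.7]
105 [36.3 30.4]
87 [40.4 46.2]
69 [39.3 62.5]
```

```bash
python3 -m inch '[[[15,6.2,0],0,1],[[27.6,16.7,0],0,1],[[36.3,30.4,0],0,1],[[40.4,46.2,0],0,1],[[39.3,62.5,0],0,1]]'; python3 w.py -16
python3 - <<'E'
from h import *
# edit after: fit without the newest
D=np.array([[122.5,6.15],[28.8,10.9],[-68.3,10.84],[-109.6,8.78],[159.3,5.62]])
f=lambda p:p[0]+p[1]*np.cos(np.radians(D[:,0]-p[2]))-D[:,1]
r=least_squares(f,[9,3,-20]);print(r.x,r.fun)
E
```

```text
time_s: 16.18
eef_pos: [0.5423, 0.1353, 0.0913]
ee_rot: [-2.367, -2.061, 0.01]
ft_force: [-4.0, -3.4, 12.1]
finger_gap: 0.0218
t 16.175 p [0.542 0.135 0.091] r 0.05250119075155132 ang 72.37341822460417 F [-4.039 -3.391 12.062] gap 0.021776985691578658
needle [(8.34, 7.95, 511), (8.88, 9.47, 310)]
56 [-4.8 13.7]
40 [-12.9  25.8]
24 [-23.9  35.2]
8 [-37.1  41.1]
-8 [-51.5  43.2]
[  8.75384942   3.19432432 -19.89111576] [ 0.07332158 -0.03751912  0.03427465 -0.00992052 -0.06015658]
```

The fit gives the high side at handle angle about -20° and amplitude 3.2 mm. The new point agrees. Going there.

```bash
python3 -m inch '[[[-4.8,13.7,0],0,1],[[-12.9,25.8,0],0,1],[[-24,35.2,0],0,1],[[-37,41,0],0,1],[[-51.5,43.2,0],0,1]]'; python3 w.py -4
python3 - <<'E'
from h import *
D=np.array([[122.5,6.15],[28.8,10.9],[-68.3,10.84],[-109.6,8.78],[159.3,5.62],[72.4,8.6]])
f=lambda p:p[0]+p[1]*np.cos(np.radians(D[:,0]-p[2]))-D[:,1]
r=least_squares(f,[9,3,-20]);print(r.x,r.fun)
E
```

```text
time_s: 16.9
eef_pos: [0.5785, 0.0823, 0.0914]
ee_rot: [-2.363, -2.061, 0.0]
ft_force: [-2.4, 3.3, 7.1]
finger_gap: 0.022
t 16.9 p [0.578 0.082 0.091] r 0.05218191192032155 ang -3.2776139866328085 F [-2.434  3.34   7.096] gap 0.021965489266127836
needle [(11.72, 12.04, 531), None]
-7 [-3.6  0.1]
-11 [-7.3 -0. ]
-15 [-10.9  -0.4]
-19 [-14.5  -1. ]
-23 [-18.   -1.8]
[  8.75007447   3.19245387 -20.01839614] [ 0.06670668 -0.04786115  0.0345569  -0.00661319 -0.0621535   0.01536427]
```

Some readings were taken while the arm was still settling, so I'll take two settled readings symmetric about -21°.

```bash
python3 w.py 14.3
```

```text
t 17.0 p [0.578 0.078 0.091] r 0.05218488801851614 ang -7.588458873007554 F [-2.305 -2.81   9.89 ] gap 0.02207817935843435
needle [(11.83, 12.17, 519), None]
7 [12.9 -1.8]
21 [24.9 -6.6]
35 [ 35.4 -14.3]
50 [ 43.6 -24.3]
64 [ 49.1 -36. ]
```

```bash
python3 -m inch '[[[13,-1.8,0],0,1],[[25,-6.6,0],0,1],[[35.4,-14.3,0],0,1],[[43.6,-24.3,0],0,1],[[43.6,-24.3,0],0,1]]'; python3 w.py -18; python3 w.py -18|head -2
```

```text
time_s: 17.73
eef_pos: [0.5592, 0.1261, 0.0913]
ee_rot: [-2.366, -2.062, 0.008]
ft_force: [-4.3, -0.4, 9.6]
finger_gap: 0.0222
t 17.725 p [0.559 0.126 0.091] r 0.05234751004563439 ang 51.15482298652895 F [-4.255 -0.434  9.6  ] gap 0.02221571615138312
needle [(9.67, 9.5, 544), (9.81, 11.23, 292)]
33 [-10.7  12.4]
15 [-24.5  21. ]
-3 [-40.3  24.9]
-21 [-56.6  23.8]
-39 [-71.7  17.7]
t 17.825 p [0.559 0.126 0.091] r 0.05239700956835111 ang 51.16999964156967 F [-3.875 -1.377 10.16 ] gap 0.021969552914157312
needle [(9.67, 9.51, 545), (9.82, 11.21, 293)]
```

```bash
python3 -m inch '[[[-10.7,12.4,0],0,1],[[-24.5,21,0],0,1],[[-40.3,24.9,0],0,1],[[-56.6,23.8,0],0,1],[[-71.7,17.7,0],0,1]]'; python3 w.py -13|grep -v needle
```

```text
time_s: 18.55
eef_pos: [0.569, 0.0554, 0.0914]
ee_rot: [-2.364, -2.062, -0.003]
ft_force: [-0.7, 3.6, 6.5]
finger_gap: 0.022
t 18.55 p [0.569 0.055 0.091] r 0.052051343584259474 ang -35.12317765197909 F [-0.691  3.576  6.457] gap 0.021979963840942418
-48 [-9.8 -6.5]
-61 [-17.9 -15.1]
-74 [-23.8 -25.3]
-87 [-27.3 -36.6]
-100 [-28.2 -48.3]
```

```bash
python3 -m inch '[[[-9.8,-6.5,0],0,1],[[-18,-15,0],0,1],[[-23.8,-25.3,0],0,1],[[-26.5,-35,0],0,1],[[-26.5,-35,0],0,1]]'; python3 w.py 17|head -2;  python3 w.py 17
```

```text
time_s: 19.27
eef_pos: [0.5295, 0.0334, 0.0914]
ee_rot: [-2.364, -2.061, 0.0]
ft_force: [-2.4, 4.2, 7.9]
finger_gap: 0.0221
t 19.275 p [0.53  0.033 0.091] r 0.05202229997727159 ang -86.57178932112453 F [-2.445  4.219  7.919] gap 0.02206348365478455
needle [(9.96, 9.92, 532), None]
t 19.375 p [0.53  0.033 0.091] r 0.05203702228590809 ang -86.55505585471248 F [-2.467  5.279  8.892] gap 0.022214031591142536
needle [(9.95, 9.92, 531), None]
-70 [ 5.1 14.5]
-53 [14.4 26.8]
-36 [26.8 35.9]
-19 [41.3 41. ]
-2 [56.7 41.6]
```

The settled readings give the high side at a handle angle of -20.5°. Returning there.

```bash
python3 -m inch '[[[5.1,14.5,0],0,1],[[14.4,26.8,0],0,1],[[26.8,36,0],0,1],[[40,40.7,0],0,1],[[40,40.7,0],0,1]]'; python3 w.py -2
```

```text
time_s: 20.1
eef_pos: [0.5754, 0.0674, 0.0914]
ee_rot: [-2.363, -2.062, 0.002]
ft_force: [-2.9, 3.9, 8.1]
finger_gap: 0.0222
t 20.1 p [0.575 0.067 0.091] r 0.0521623906537176 ang -20.100536825465557 F [-2.88   3.941  8.072] gap 0.02220619992841176
needle [(11.91, 12.37, 487), None]
-22 [-1.8 -0.5]
-24 [-3.5 -1. ]
-26 [-5.2 -1.5]
-28 [-7.  -2.1]
-30 [-8.7 -2.8]
```

```bash
python3 -m inch '[[[0,0,0],0,0.6],[[0,0,0],0,0.2],[[0,0,0],0,-0.3],[[0,0,0],0,-1],[[0,0,0],0,-1]]'; python3 -m inch '[[[0,0,0],0,-1],[[0,0,-25],0,-1],[[0,0,-60],0,-1],[[0,0,-110],0,-1],[[0,0,-160],0,-1]]'; python3 -m inch '[[[-40,0,-40],0,-1],[[-90,0,-60],0,-1],[[-140,20,-60],0,-1],[[-190,40,-60],0,-1],[[-240,60,-60],0,-1]]'
python3 - <<'E'
from h import *
s=observe();print(s["eef_pos"],s["time_s"])
A=np.array([.525,.0838])
for n in("side","top"):
    c=read_camera(n);P=cloud(c);h=near(P,(.525,.0835),.085,.11,.135);v=h.mean(0)[:2]-A
    print(n,len(h),h.mean(0),np.degrees(np.arctan2(v[1],v[0])),np.hypot(*v))
    cv2.imwrite(f"pics/{n}9.png",cv2.resize(c["pixels"][150:270,265:465],None,fx=2,fy=2,interpolation=cv2.INTER_CUBIC))
print(needle(np.array([.5057,-.0615]),np.array([.142,.99])), dial("side",[.5057,-.0615]))
cv2.imwrite("pics/f.png",np.vstack([cv2.imread(f"pics/{n}9.png") for n in("side","top")]))
E
```

```text
time_s: 20.82
eef_pos: [0.5771, 0.0628, 0.0908]
ee_rot: [-2.371, -2.061, 0.002]
ft_force: [0.4, 0.0, 1.0]
finger_gap: 0.0848
time_s: 21.45
eef_pos: [0.5771, 0.0633, 0.2526]
ee_rot: [-2.37, -2.062, 0.001]
ft_force: [0.9, 0.3, 0.3]
finger_gap: 0.0854
time_s: 22.08
eef_pos: [0.6038, -0.1843, 0.3116]
ee_rot: [2.37, 2.061, 0.0]
ft_force: [0.8, 0.8, 0.7]
finger_gap: 0.0853
[ 0.60384586 -0.18433436  0.3116338 ] 22.075
side 86 [0.57114175 0.06647988 0.11858953] -20.57451501112444 0.04928536830844394
top 54 [0.57226144 0.06515424 0.11838439] -21.53040971906659 0.05080657055455998
[(np.float64(12.321660701596839), np.float64(11.912834490598033), 492, np.float64(2.4164397619300577)), (np.float64(13.446538388132712), np.float64(12.058209260632655), 256, np.float64(3.181884742041081))] [ 0.50611743 -0.06103401]
```

View pics/f.png

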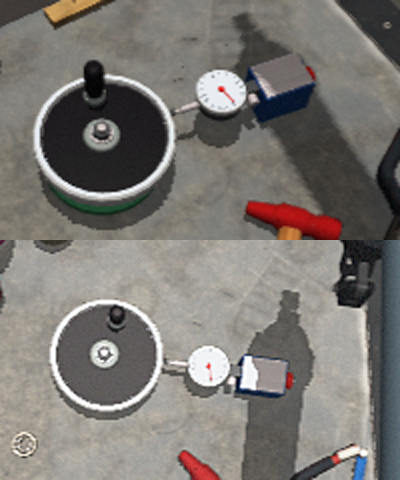

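The picture shows the handle at (117,315) in the lower view. The plunger is on the rim, the stand is flat and the gripper is clear. The needle reads 11.9–12.1 mm, which is the peak value.

```bash
python3 -c "from station import hand_in;print(hand_in())"
```

```text
the job is handed in; nothing more can be done
None
```

The job is handed in. The gauge points at the spindle, and the wheel is at rest with its high side against the plunger, after about 22 s of the 69 s allowed.

- **Gauge:** I gripped the block, turned it to aim at the spindle and slid it along the bench until the plunger was pressed in. It read 6.7 mm under my push and 6.1 mm after I let go, where half-way is 8 mm. I left it slightly short on purpose: the rim there was near its low side, so this kept the high side well clear of the 16 mm stop. The gauge line passes the spindle axis within about 1–2 mm.
- **Finding the high side:** One turn by the handle ran from about 5.6 to 11.9 mm on the dial. A sine fit put the high side at a handle angle of -20.0°. Two settled readings on either side of it gave -20.5°.
- **Last checks:** After I released the handle and moved clear, the cameras put it at -20.6° and -21.5°. The needle still read 11.9–12.1 mm, the peak value. The stand was flat on the bench. The last picture showed nothing nearby disturbed, but I did not re-measure the other objects.
- **Disagreements:**
  - The fitted swing was 3.2 mm each way instead of 3.0 mm.
  - The two cameras differed by up to 0.5 mm on the needle.
  - The spindle centre as traced by the arm was about 2 mm from where the cameras put it.

These could put the high side a few degrees off at most.

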